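# Switch off the UV curing box and flip its lid open

## Task

The headshell in the UV curing box has finished curing. With the lid still shut, press the raised red end of the lamp's rocker switch down to turn the lamp off; then push the amber lid up by its front lip with a fingertip and tip it back past upright until it rests open on its stop by itself, and take the hand away. Do it all with the outside of the closed fingers: grip, lift or shift nothing, do not fling the lid open or let it slam shut, and leave the headshell and everything else on the counter where it is.

Things in the scene. Friction and masses are not known exactly. Their poses are not given: they have to be found in the camera images.
- curebox: UV curing box, loose on rubber feet, 2.4 kg, 150 mm deep (own x), 230 mm wide (own y). Origin: centre of its underside. Own x runs from its front (lip side, turned to the robot's left) to the hinge at its back, own y to the pod, away from the robot. Light grey chamber: y -115 to +55 mm, 80 mm high, front face at x = -75 mm; dark control pod: y +55 to +115 mm, 84 mm high.
- lid (a joint): angle of the amber lid, rad: 0 shut, grows as the lip rises and goes back, stop at 1.95. Hinged along the box's y at its back edge. Lid 0.16 kg; about 1 N up at the lip raises it. Let go below about 1.5 it falls shut; beyond about 1.68 gravity carries it back onto the stop and holds it there; between, the weak hinge friction may hold it.
- lid_hinge (a point): on the hinge axis, middle of the lid's width: box frame (75, -30, 83) mm. It stays put as the lid turns; its axes turn with the lid (lid in its x, y plane; -x runs to the lip).
- lid_lip (a point): middle of the lower front edge of the lid's orange finger lip, 175 mm from the hinge; lid shut: box frame (-100, -30, 81) mm. Lip 70 mm wide (y), 5 mm thick, overhanging the chamber's front face by 25 mm, free below down to the counter. Lid plate 168 mm wide, 5 mm thick, underside 2 mm below the hinge axis when shut.
- rocker (a joint): angle of the lamp's rocker switch, rad: 0 lamp on (front end raised), 0.4 lamp off (front end fully down). Held by friction wherever it is left: about 2 N down on the red end moves it.
- rocker_press (a point): top face of the rocker's red front end, 17 mm in front of its pivot: press here. The rocker is a black paddle 50 mm (x) by 26 mm (y) on the pod, pivot along y at box frame (-25, 85, 94) mm; this point is 101 mm above the counter when on, 7 mm lower when off. The other end has a white patch.
- headshell: silver aluminium headshell, 60 x 22 x 22 mm, lying upside down in a black cradle on the chamber floor, loose, seen through the lid. Origin: centre of its underside, 22 mm above the counter. Leave it there.
- pp_tray: bystander: grey-blue open polypropylene tray 220 x 150 x 45 mm, origin centre of underside
- spare_headshell: bystander: another headshell lying in the tray, origin centre of underside
- stylus_guard: bystander: red hard-silicone stylus guard 26 x 18 x 16 mm in front of the pod, origin centre of underside
- cup: bystander: blue ceramic cup 76 mm across, 78 mm high, behind the hinge, origin centre of underside
- tweezer_set: bystander: grey stand with three steel tweezers beyond the box, about 140 x 75 x 16 mm, origin under the stand's centre
- screwdriver: bystander: screwdriver 150 mm long lying at the front right, origin at its underside
- adhesive: bystander: small amber bottle 32 mm across, 75 mm high, beyond the box, origin centre of underside

How it is judged:
By the outcome, as a careful person would: the job done as asked, in the order asked, and still so for the second after the job is handed in, with the robot touching nothing.
It also fails if it takes over 54 s, if anything falls off the work surface, if the arm or the gripper's body presses on something with over 40 N, if the wrist force passes 120 N, or if a joint passes its speed limit or range.

## Robot

A 6-joint arm with a two-finger parallel gripper is mounted at the origin on the work surface. World frame = base frame: x ahead of the robot, y to its left, z up, the work surface at z = 0. Lengths are in m, angles in rad, forces in N, time in s.
With the tool pointing down it reaches from about 0.25 to 0.775 m from the base axis. Payload 4 kg.
Tool frame: the origin (TCP) lies at the very end of the fingers, on their centre line; the grasp point (between the pads) lies 19 mm behind it; z points along the fingers, y is the direction in which the jaws open and shut (so a half turn about z gives the same grasp; the last joint's range is limited). The gripper opens to 85 mm and grips with 20 to 120 N. Pads are 22 mm wide; open, the fingers measure 114 mm over their backs; the gripper's body (76 mm by 85 mm) begins 54 mm behind the grasp point. The pads swing forward as they close: fully open they stand 13 mm farther back than shut.
Start: joints at [-0.103, 0.087, 1.371, -0, 1.684, -0.103], TCP at [0.55, -0, 0.231] pointing down, gripper open.
Joint ranges: [-3.1, 3.1], [-0.76, 2.03], [0.27, 2.55], [-1.08, 4.22], [0.17, 2.65], [-2.57, 2.57]. Speed limits (rad/s): [2.79, 2.79, 3.14, 3.14, 3.14, 3.14].

## Interface

Orientations are given as [roll, pitch, yaw] about the fixed x, y, z axes, in that order (R = Rz(yaw) Ry(pitch) Rx(roll)).
In Python, from cell import env gives the robot as it stands.
- The arm moves only by the tool step_arm, never from a script. Its argument "deltas" is a list of rows, each a list of 7 numbers: the turn, a rotation vector about the tool's x, y, z in degrees, then the shift along the tool's x, y, z in cm, then the closure, from -1 (fully open) to 1 (shut), so that 0 is half open. A call has 1 to 5 rows; each row is the pose to reach, as a shift and turn from the pose commanded when the call began, along the tool's axes at that moment; what a row does not reach only later rows make up. A row lasts 1/12 s, in which the tool goes at most 41.7 mm and 7.16 degrees, less where a joint would pass 70% of its speed; a pose out of reach is approached as far as the arm can. A call with a gripper value outside its range is refused whole. The fingers move at their own pace and stop on an object; "newtons" is the grip in N (left out, the last holds). Time passes only in rows, so rows that repeat a pose let the fingers close. It gives the time, the measured TCP pose, the force and the opening at its end, in the units of the state.
- env.observe(): the state, without advancing time (a new reading comes with each control period).
- env.snapshot(name): name is "scene" or "side" or "wrist"; returns the picture (480x640x3 uint8, blue, green, red); there is no depth.
- env.camera_info(name): a dict with "K" (3x3 intrinsics, pixels), "D" ([k1, k2, p1, p2, k3] as OpenCV has them; the pictures are not rectified), "T" (4x4, takes a point from camera to world coordinates); the wrist camera has in their place "mount" (4x4, takes a point from camera to tool coordinates, whose origin is the TCP and whose axes are the flange's). Camera axes: x right, y down, z forward; pixel columns grow to the right and rows downward; lengths in m; the calibration is good to about 2 mm. A picture is of the moment at which its call begins: read the wrist's pose just before it. camera_info takes no time and is no camera call.
- env.job_done(): hands the job in, once; it reports no verdict.
The state is a dict: "time": time; "q": joint angles; "dq": joint speeds; "effort": joint torques, N m; "position": TCP position; "ee_rot": TCP orientation; "ft_force": force on the tool from outside, world axes, zero at the start; "torque": the same for the moment, N m; "grip_width": opening from 0.0 (shut) to 1.0 (fully open).
Only numpy, scipy, OpenCV 4.12 (cv2) and the standard library are available. Lean on these libraries where they do the work, as an engineer would, in place of code of your own. Each camera call takes 0.05 s, during which the arm holds its last target. There are 200 camera calls.

## Working session

There is one attempt and no reset: what is moved stays moved. The work goes in short steps, Python scripts to look and compute and a tool call to move; the robot and the scene stay as the last step left them, time stands still between calls to the robot, and variables do not carry over. Pictures are saved under pics/ and viewed, about 8 in all and at most 12, crops included, and the job is handed in when it is done.

Besides the shell and the picture viewer there is one more tool, called after ">>>" as name(argument=value, ...) on one line, values as JSON. step_arm: Moves the arm, as the interface text tells. Its arguments: {"type":"object","properties":{"deltas":{"type":"array","items":{"type":"array","items":{"type":"number"}}},"newtons":{"type":"number"}},"required":["deltas"]}

```bash
mkdir -p pics; python3 - <<'E'
from cell import env
import cv2,numpy as np
a=env.snapshot("scene");b=env.snapshot("side")
cv2.imwrite("pics/scene0.png",a);cv2.imwrite("pics/side0.png",b)
for n in("scene","side"):
    c=env.camera_info(n);print(n,np.round(c["K"],1).tolist(),np.round(c["D"],3),np.round(c["T"],3).tolist())
print(np.round(env.camera_info("wrist")["mount"],3).tolist())
print(env.observe())
E
```

```text
scene [[439.3, 0.0, 320.0], [0.0, 439.3, 238.3], [0.0, 0.0, 1.0]] [-0.047  0.     0.     0.     0.   ] [[0.511, 0.623, -0.592, 1.33], [0.86, -0.357, 0.365, -0.403], [0.017, -0.696, -0.718, 1.003], [0.0, 0.0, 0.0, 1.0]]
side [[551.3, 0.0, 320.5], [0.0, 551.3, 243.7], [0.0, 0.0, 1.0]] [0.014 0.    0.    0.    0.   ] [[-0.996, -0.042, 0.082, 0.47], [-0.092, 0.552, -0.829, 1.051], [-0.011, -0.833, -0.554, 0.777], [0.0, 0.0, 0.0, 1.0]]
[[-0.0, -0.96, -0.281, 0.072], [1.0, -0.0, -0.0, 0.0], [0.0, -0.281, 0.96, -0.142], [0.0, 0.0, 0.0, 1.0]]
{'time': 0.1, 'q': array([-1.03085747e-01,  8.78991274e-02,  1.37212484e+00, -3.54014337e-06,
        1.68357341e+00, -1.03099776e-01]), 'dq': array([-0.00327481, -0.00072357, -0.00329883,  0.00019093, -0.0012921 ,
       -0.00074354]), 'effort': array([ 2.78635656e-03, -3.53014469e+01, -3.14218891e+01, -1.15072685e-04,
        7.91701314e-03, -1.45799942e-05]), 'position': array([5.49555813e-01, 4.80235148e-05, 2.30235283e-01]), 'ee_rot': array([-3.13959821e+00, -2.02821120e-04,  1.57080976e+00]), 'ft_force': array([-0.36718656, -0.39722982, -0.92298543]), 'torque': array([-0.04006283,  0.03845143,  0.04819685]), 'grip_width': 1.000386896889905}
```

View pics/scene0.png

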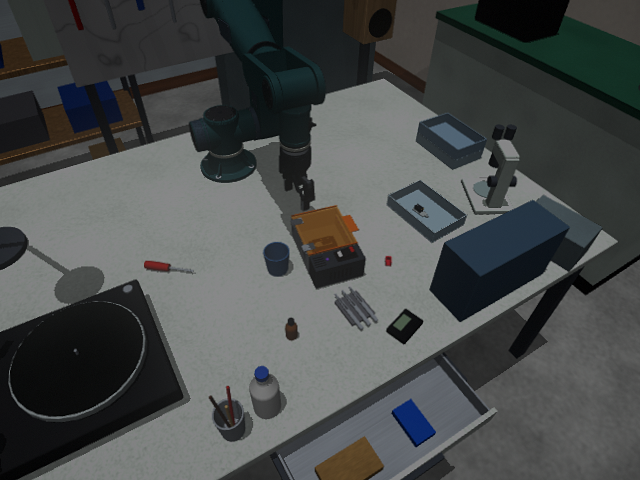

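View pics/side0.png

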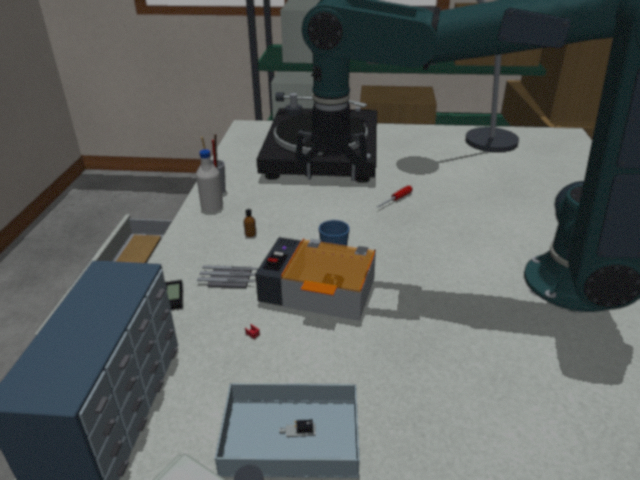

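The scene view shows the box at about (330,245), with the orange lip at (350,223). The side view has the lip at (320,287) and the rocker's red end at (275,260). Next I'll measure with colour masks.

```bash
cat > h.py <<'E'
from cell import env
import cv2,numpy as np
def ray(n,uv):
    c=env.camera_info(n);p=cv2.undistortPoints(np.array(uv,float).reshape(-1,1,2),np.array(c["K"]),np.array(c["D"])).reshape(-1,2)
    T=np.array(c["T"]) if "T" in c else tool()@np.array(c["mount"])
    return T[:3,3],np.c_[p,np.ones(len(p))]@T[:3,:3].T
def tool():
    from scipy.spatial.transform import Rotation as R
    s=env.observe();T=np.eye(4);T[:3,:3]=R.from_euler("xyz",s["ee_rot"]).as_matrix();T[:3,3]=s["position"];return T
def plane(n,uv,z):
    o,d=ray(n,uv);return o+d*((z-o[2])/d[:,2])[:,None]
def tri(n1,u1,n2,u2):
    o1,d1=ray(n1,u1);o2,d2=ray(n2,u2)
    s=np.linalg.lstsq(np.c_[d1[0],-d2[0]],o2-o1,rcond=None)[0]
    a=o1+s[0]*d1[0];b=o2+s[1]*d2[0];return (a+b)/2,np.linalg.norm(a-b)
def blobs(im,lo,hi,amin=6):
    m=cv2.inRange(cv2.cvtColor(im,cv2.COLOR_BGR2HSV),np.array(lo),np.array(hi))
    k,l,st,c=cv2.connectedComponentsWithStats(m)
    return m,[(st[i].tolist(),c[i].round(1).tolist()) for i in range(1,k) if st[i][4]>=amin]
E
python3 - <<'E'
from h import *
for n,f,box in(("scene","scene0",(280,190,400,300)),("side","side0",(240,220,400,345))):
    im=cv2.imread(f"pics/{f}.png");x0,y0,x1,y1=box
    msk=np.zeros_like(im);msk[y0:y1,x0:x1]=im[y0:y1,x0:x1]
    hsv=cv2.cvtColor(im,cv2.COLOR_BGR2HSV)
    print(n,[hsv[v,u].tolist() for u,v in ([(351,224),(330,228),(332,253),(388,261)] if n=="scene" else [(320,287),(345,260),(275,261),(252,331)])])
    print("orange",blobs(msk,(8,225,190),(16,255,255))[1])
    print("red",[b for lo in((0,140,70),(172,140,70)) for b in blobs(msk,lo,(4 if lo[0]==0 else 179,255,255))[1]])
a=cv2.imread("pics/scene0.png")[190:300,280:400];b=cv2.imread("pics/side0.png")[220:340,250:390]
a=cv2.resize(a,(400,366),interpolation=2);b=cv2.resize(b,(400,343),interpolation=2)
cv2.imwrite("pics/c.png",np.hstack([a[:343],b]))
E
```

```text
scene [[11, 204, 136], [16, 170, 105], [113, 24, 42], [178, 194, 130]]
orange []
red [([349, 247, 5, 5, 19], [351.2, 248.9]), ([386, 256, 5, 10, 40], [388.0, 260.6])]
side [[15, 240, 165], [16, 176, 132], [1, 182, 84], [178, 193, 139]]
orange []
red [([268, 258, 9, 4, 20], [272.0, 259.6]), ([246, 326, 12, 12, 75], [252.6, 331.7])]
```

View pics/c.png

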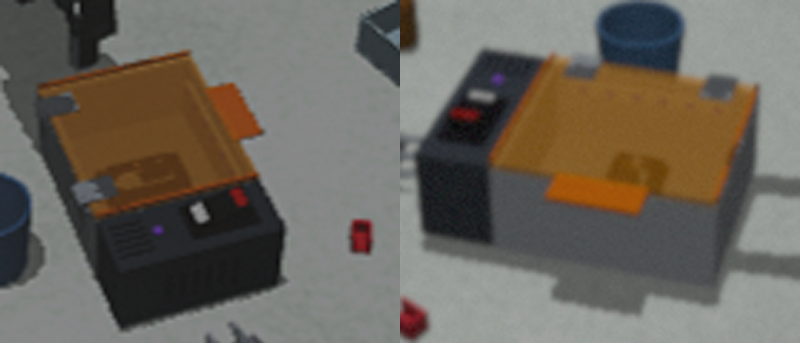

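The crop shows the lip's outer corners clearly in both views, and the rocker red patch. I'll cast rays for these.

```bash
python3 - <<'E'
from h import *
np.set_printoptions(precision=4,suppress=True)
L=plane("side",[(302.2,290.4),(334.7,294.6),(305,281.6),(337.5,286.5)],.083);print("lip side",L)
print("lip scene",plane("scene",[(351.4,215.2),(358.9,229)],.084))
print("tri near",tri("side",[(334.7,294.6)],"scene",[(351.4,215.2)]),"far",tri("side",[(302.2,290.4)],"scene",[(358.9,229)]))
print("red",plane("side",[(272,259.6)],.101),plane("scene",[(351.2,248.9)],.101),tri("side",[(272,259.6)],"scene",[(351.2,248.9)]))
# pod/chamber scene corners: pod far-front top (284,227), lid back-near(38,90), lid front near(188,55), pod hinge-far top (110,280)
s=lambda p:(280+p[0]/3.333,190+p[1]/3.333)
print(plane("scene",[s((284,227)),s((112,290))],.084)); print(plane("scene",[s((38,88)),s((189,53))],.087))
E
```

```text
lip side [[0.5944 0.1838 0.083 ]
 [0.528  0.192  0.083 ]
 [0.5921 0.1544 0.083 ]
 [0.5242 0.1655 0.083 ]]
lip scene [[0.5354 0.1984 0.084 ]
 [0.5969 0.1845 0.084 ]]
tri near (array([0.531 , 0.1976, 0.0845]), np.float64(0.008069409851395752)) far (array([0.5951, 0.1848, 0.0832]), np.float64(0.0019546389162078985))
red [[0.6678 0.107  0.101 ]] [[0.6653 0.1102 0.101 ]] (array([0.667 , 0.1092, 0.1028]), np.float64(0.0006225741258682186))
[[ 0.7016  0.1346  0.084 ]
 [ 0.6882 -0.0246  0.084 ]]
[[0.4518 0.0344 0.087 ]
 [0.4795 0.1801 0.087 ]]
```

Box yaw comes out at about −10° and its origin near (0.574, 0.086). The predicted rocker is (0.665, 0.113) against a measured (0.667, 0.109), so they agree. I'll shut the fingers and go above the rocker.

>>> step_arm(deltas=[[0,0,5,3,3,0,1],[0,0,10,6,6,0,1],[0,0,10,9,9,1,1],[0,0,10,11,11.7,3,1],[0,0,10,11,11.7,4,1]], newtons=30)

```text
time: 0.52
position: [0.6693, 0.1144, 0.1843]
ee_rot: [-3.136, -0.001, 1.401]
ft_force: [-2.3, -0.9, -2.6]
grip_width: 0.296
```

>>> step_arm(deltas=[[0,0,0,0,0,1,1],[0,0,0,0,0,2,1],[0,0,0,0,0,3,1],[0,0,0,0,0,3,1],[0,0,0,0,0,3,1]])

```text
time: 0.93
position: [0.6663, 0.109, 0.1619]
ee_rot: [3.141, 0.0, 1.395]
ft_force: [-0.4, 0.6, 0.9]
grip_width: 0.002
```

```bash
python3 - <<'E'
from h import *
np.set_printoptions(precision=4,suppress=True)
s=env.observe();print(s["time"],s["position"],s["ee_rot"],s["ft_force"],s["grip_width"])
cv2.imwrite("pics/w1.png",env.snapshot("wrist"));b=env.snapshot("side");a=env.snapshot("scene")
cv2.imwrite("pics/d.png",np.hstack([cv2.resize(a[160:300,270:410],(400,400),interpolation=2),cv2.resize(b[180:320,220:360],(400,400),interpolation=2)]))
E
```

```text
0.9333 [0.6663 0.109  0.1619] [3.1412 0.     1.3951] [-0.4187  0.5562  0.8736] 0.0016219083388073902
```

View pics/w1.png

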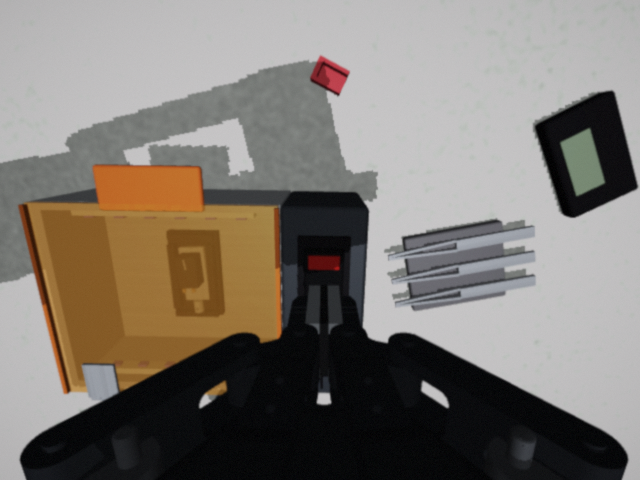

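The wrist view shows the red end at (323,262), with the closed fingers just behind it. The lip's outer edge runs from (95,165) to (202,167), so the yaw is well aligned.

```bash
python3 - <<'E'
from h import *
np.set_printoptions(precision=4,suppress=True)
print("red",plane("wrist",[(323.5,262),(307,262),(341,262)],.101))
L=plane("wrist",[(95,165),(202,167)],.086);print("lip",L,L.mean(0))
print("guard",plane("wrist",[(330,75)],.016), "pod front far",plane("wrist",[(366,208)],.084))
E
```

```text
red [[0.6672 0.1082 0.101 ]
 [0.6567 0.1101 0.101 ]
 [0.6783 0.1062 0.101 ]]
lip [[0.5336 0.1935 0.086 ]
 [0.601  0.18   0.086 ]] [0.5673 0.1867 0.086 ]
guard [[0.6944 0.2308 0.016 ]] pod front far [[0.7008 0.1349 0.084 ]]
```

>>> step_arm(deltas=[[0,0,0,0.2,0,1.5,1],[0,0,0,0.2,0,3,1],[0,0,0,0.2,0,4.5,1],[0,0,0,0.2,0,5.3,1],[0,0,0,0.2,0,5.5,1]])

```text
time: 1.5
position: [0.6665, 0.1117, 0.105]
ee_rot: [-3.139, 0.001, 1.396]
ft_force: [0.1, -0.1, 0.2]
grip_width: -0.0
```

>>> step_arm(deltas=[[0,0,0,0,0,0.2,1],[0,0,0,0,0,0.4,1],[0,0,0,0,0,0.6,1],[0,0,0,0,0,0.8,1],[0,0,0,0,0,0.8,1]])

```text
time: 1.92
position: [0.6681, 0.1125, 0.0994]
ee_rot: [3.139, -0.001, 1.397]
ft_force: [0.1, 1.8, 1.6]
grip_width: 0.001
```

>>> step_arm(deltas=[[0,0,0,0,0,0.15,1],[0,0,0,0,0,0.3,1],[0,0,0,0,0,0.45,1],[0,0,0,0,0,0.45,1]])

```text
time: 2.25
position: [0.6682, 0.1129, 0.095]
ee_rot: [3.139, -0.002, 1.397]
ft_force: [0.5, 2.8, 3.8]
grip_width: 0.005
```

>>> step_arm(deltas=[[0,0,0,0,0,0.1,1],[0,0,0,0,0,0.2,1],[0,0,0,0,0,0.2,1]])

```text
time: 2.5
position: [0.6683, 0.1129, 0.0948]
ee_rot: [3.138, -0.002, 1.397]
ft_force: [-1.8, 4.3, 9.7]
grip_width: 0.001
```

>>> step_arm(deltas=[[0,0,0,0,0,0.1,1],[0,0,0,0,0,0.2,1],[0,0,0,0,0,0.2,1]])

```text
time: 2.75
position: [0.6684, 0.1129, 0.0946]
ee_rot: [3.137, -0.002, 1.397]
ft_force: [-3.7, 3.6, 14.5]
grip_width: 0.003
```

The force rose steeply at z≈0.0947, so the rocker is on its stop. I'll back off and check.

>>> step_arm(deltas=[[0,0,0,0,0,-1,1],[0,0,0,0,0,-4,1],[0,0,0,0,0,-8,1],[0,0,0,0,0,-11,1],[0,0,0,0,0,-11,1]])

```text
time: 3.17
position: [0.6701, 0.1113, 0.2085]
ee_rot: [3.129, -0.002, 1.396]
ft_force: [-0.1, 0.5, 2.2]
grip_width: -0.003
```

```bash
python3 - <<'E'
from h import *
np.set_printoptions(precision=4,suppress=True)
s=env.observe();print(s["time"],s["position"],s["ee_rot"],s["q"])
w=env.snapshot("wrist");b=env.snapshot("side")
print("red",[x for lo in((0,140,60),(172,140,60)) for x in blobs(w,lo,(4 if lo[0]==0 else 179,255,255),20)[1]])
cv2.imwrite("pics/e.png",np.hstack([cv2.resize(w,(533,400)),cv2.resize(b[200:340,220:310],(257,400),interpolation=2)]))
E
```

```text
3.1667 [0.6701 0.1113 0.2085] [ 3.1286 -0.0017  1.3955] [ 0.0819  0.3746  1.0704 -0.0016  1.6836  0.257 ]
red [([305, 235, 26, 14, 337], [317.6, 241.3]), ([307, 74, 31, 31, 564], [321.9, 88.8])]
```

View pics/e.png

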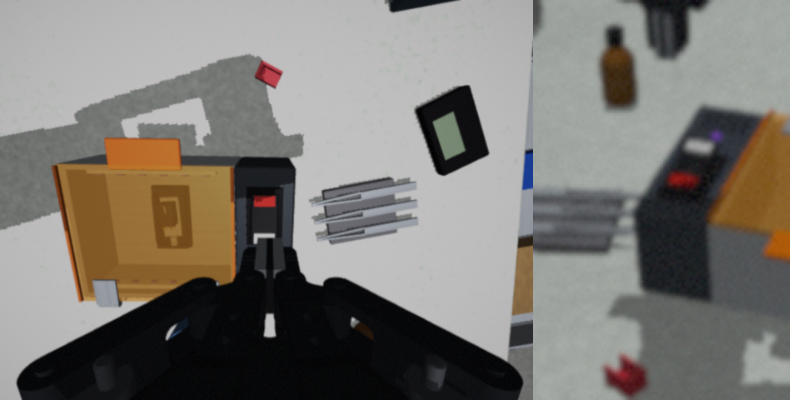

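In both views the rocker's red end has dropped by about what was expected: 3.4 px in the side view for 7 mm. Next I'll move to the front of the lip and tilt the finger 45° inward. I'll also check the tray's near edge.

>>> step_arm(deltas=[[0,-7,0,2.5,-2.5,0,1],[0,-14,0,5,-5,0,1],[0,-21,0,7.5,-8,0,1],[0,-28,0,10.8,-11.5,0,1],[0,-35,0,10.8,-11.5,0,1]])

```text
time: 3.68
position: [0.5686, 0.243, 0.1986]
ee_rot: [-3.137, 0.617, 1.405]
ft_force: [1.3, -0.7, 0.7]
grip_width: 0.002
```

>>> step_arm(deltas=[[0,-5,0,0,0,0,1],[0,-10,0,0,0,0,1],[0,-10,0,0,0,0,1]])

```text
time: 3.93
position: [0.5709, 0.24, 0.192]
ee_rot: [-3.126, 0.796, 1.412]
ft_force: [-0.9, -0.4, -1.2]
grip_width: -0.001
```

```bash
python3 - <<'E'
from h import *
np.set_printoptions(precision=4,suppress=True)
s=env.observe();print(s["time"],s["position"],s["ee_rot"],s["q"]);print(tool())
b=cv2.imread("pics/side0.png");print("tray",plane("side",[(232,385),(355,385)],.045))
w=env.snapshot("wrist");a=env.snapshot("side")
m,o=blobs(a,(8,200,120),(17,255,255),40);print(o)
cv2.imwrite("pics/f.png",np.hstack([cv2.resize(w,(400,300)),cv2.resize(a[100:400,150:550],(400,300))]))
E
```

```text
3.9333 [0.5709 0.24   0.192 ] [-3.1262  0.7962  1.4118] [ 0.5794  0.6393  0.9177 -0.6424  2.0967  0.5619]
[[ 0.1107  0.9855 -0.1283  0.5709]
 [ 0.6906 -0.1691 -0.7032  0.24  ]
 [-0.7147 -0.0108 -0.6993  0.192 ]
 [ 0.      0.      0.      1.    ]]
tray [[0.6913 0.4068 0.045 ]
 [0.4788 0.3895 0.045 ]]
[([302, 274, 41, 20, 414], [322.1, 285.1])]
```

View pics/f.png

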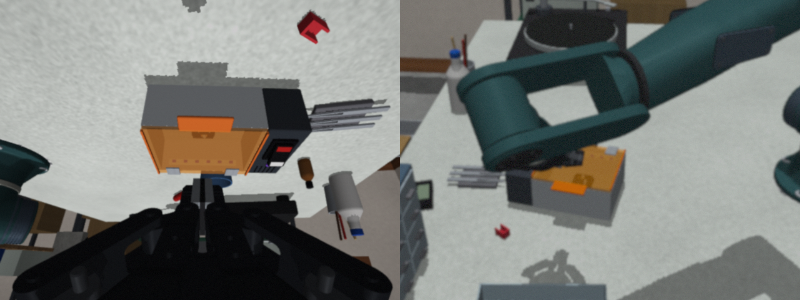

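The tilt is reached and the side view shows clear space. The tray's near rim is at y≈0.39, clear of the path. I'll descend in front of the lip, then slide in under it.

>>> step_arm(deltas=[[0,0,0,2,0,2.8,1],[0,0,0,4,0,5.6,1],[0,0,0,6,0,8.4,1],[0,0,0,8.3,0,11.4,1],[0,0,0,8.3,0,11.4,1]])

```text
time: 4.45
position: [0.5654, 0.2125, 0.0532]
ee_rot: [-3.125, 0.791, 1.405]
ft_force: [-1.3, -0.2, -2.0]
grip_width: 0.0
```

>>> step_arm(deltas=[[0,0,0,-0.7,0,0.7,1],[0,0,0,-1.4,0,1.4,1],[0,0,0,-2,0,2,1],[0,0,0,-2.4,0,2.4,1],[0,0,0,-2.4,0,2.4,1]])

```text
time: 4.87
position: [0.5643, 0.1829, 0.0632]
ee_rot: [3.136, 0.781, 1.391]
ft_force: [0.5, 0.5, -0.5]
grip_width: 0.001
```

```bash
python3 - <<'E'
from h import *
np.set_printoptions(precision=4,suppress=True)
s=env.observe();print(s["time"],s["position"],s["ee_rot"],s["ft_force"],s["q"])
w=env.snapshot("wrist");a=env.snapshot("side")
cv2.imwrite("pics/g.png",np.hstack([cv2.resize(w,(400,300)),cv2.resize(a[210:360,200:400],(400,300))]))
E
```

```text
4.8667 [0.5643 0.1829 0.0632] [3.1356 0.7814 1.3913] [ 0.5377  0.4808 -0.4927] [ 0.5173  0.6353  1.1834 -0.5983  1.8334  0.6897]
```

View pics/g.png

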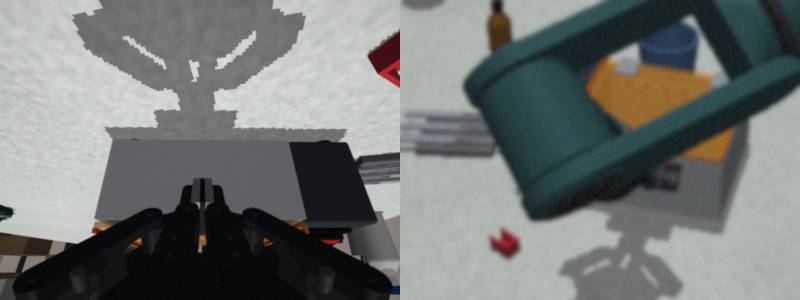

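The fingertip is centred under the lip in front of the chamber, and nothing is pressed. I'll raise the lid along the arc at about 3° per row.

>>> step_arm(deltas=[[0,0,0,-0.44,0,-0.58,1],[0,0,0,-1.13,0,-1.17,1],[0,0,0,-1.86,0,-1.73,1],[0,0,0,-2.6,0,-2.26,1],[0,0,0,-3.4,0,-2.73,1]])

```text
time: 5.38
position: [0.5624, 0.1791, 0.1052]
ee_rot: [3.141, 0.784, 1.396]
ft_force: [0.6, 2.1, -0.7]
grip_width: -0.006
```

```bash
python3 - <<'E'
from h import *
np.set_printoptions(precision=4,suppress=True)
s=env.observe();print(s["time"],s["position"],s["ee_rot"],s["ft_force"]);print(tool()[:3,:3])
a=env.snapshot("side");c=env.snapshot("scene")
cv2.imwrite("pics/i.png",np.hstack([cv2.resize(c[170:290,270:430],(400,300)),cv2.resize(a[180:360,180:420],(400,300))]))
E
```

```text
5.3833 [0.5624 0.1791 0.1052] [3.1406 0.7845 1.3961] [ 0.557   2.1249 -0.7371]
[[ 0.123   0.9849 -0.1219]
 [ 0.697  -0.1732 -0.6959]
 [-0.7065  0.0007 -0.7077]]
```

View pics/i.png

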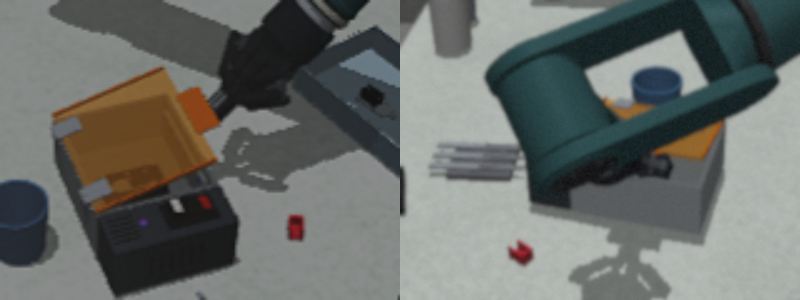

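The scene view shows the lid raised about 15°, with the lip resting on the fingertip and the box unmoved. I'll continue.

>>> step_arm(deltas=[[0,0,0,-0.8,0,-0.44,1],[0,0,0,-1.63,0,-0.83,1],[0,0,0,-2.48,0,-1.18,1],[0,0,0,-3.34,0,-1.49,1],[0,0,0,-4.2,0,-1.75,1]])

```text
time: 5.9
position: [0.5593, 0.1611, 0.1471]
ee_rot: [3.141, 0.785, 1.396]
ft_force: [0.4, 0.5, -0.6]
grip_width: 0.002
```

>>> step_arm(deltas=[[0,0,0,-0.9,0,-0.21,1],[0,0,0,-1.8,0,-0.38,1],[0,0,0,-2.7,0,-0.49,1],[0,0,0,-3.6,0,-0.57,1],[0,0,0,-4.5,0,-0.59,1]])

```text
time: 6.32
position: [0.5544, 0.1336, 0.1828]
ee_rot: [3.141, 0.785, 1.396]
ft_force: [0.5, 0.6, -0.4]
grip_width: -0.003
```

>>> step_arm(deltas=[[0,0,0,-0.83,0,0.02,1],[0,0,0,-1.65,0,0.08,1],[0,0,0,-2.47,0,0.19,1],[0,0,0,-3.3,0,0.35,1],[0,0,0,-4.1,0,0.54,1]])

```text
time: 6.73
position: [0.5487, 0.1013, 0.2076]
ee_rot: [3.142, 0.786, 1.396]
ft_force: [-0.3, 0.3, 0.5]
grip_width: -0.004
```

>>> step_arm(deltas=[[0,0,0,-0.8,0,0.23,1],[0,0,0,-1.57,0,0.51,1],[0,0,0,-2.34,0,0.83,1],[0,0,0,-3.08,0,1.19,1],[0,0,0,-3.8,0,1.58,1]])

```text
time: 7.15
position: [0.5421, 0.0637, 0.2231]
ee_rot: [3.141, 0.785, 1.396]
ft_force: [0.6, -0.3, -0.3]
grip_width: -0.003
```

```bash
python3 - <<'E'
from h import *
np.set_printoptions(precision=4,suppress=True)
s=env.observe();print(s["time"],s["position"],s["ee_rot"],s["ft_force"],s["q"])
a=env.snapshot("side");c=env.snapshot("scene")
cv2.imwrite("pics/j.png",np.hstack([cv2.resize(c[130:290,250:463],(400,300)),cv2.resize(a[120:360,150:470],(400,300))]))
E
```

```text
7.15 [0.5421 0.0637 0.2231] [3.1413 0.7855 1.396 ] [ 0.595  -0.2999 -0.3006] [ 0.375   0.3469  1.2668 -0.6957  1.9162  0.4385]
```

View pics/j.png

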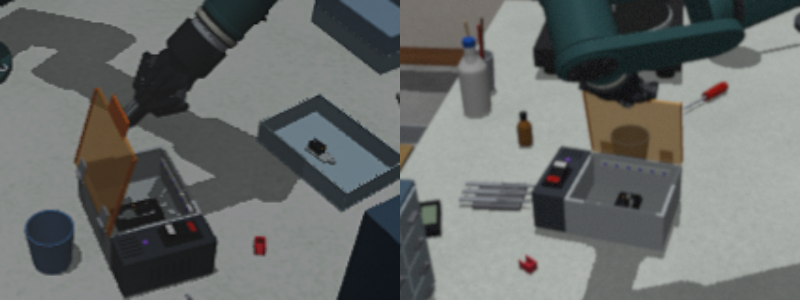

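The lid is at about 75°, following the tip smoothly, and the box contents are undisturbed. I'll continue past upright at a lower rate.

>>> step_arm(deltas=[[0,0,0,-0.7,0,0.43,1],[0,0,0,-1.4,0,0.9,1],[0,0,0,-2.04,0,1.41,1],[0,0,0,-2.67,0,1.94,1],[0,0,0,-3.27,0,2.5,1]])

```text
time: 7.67
position: [0.535, 0.0235, 0.2284]
ee_rot: [3.141, 0.785, 1.396]
ft_force: [-1.5, 0.7, 1.1]
grip_width: -0.001
```

>>> step_arm(deltas=[[0,0,0,-0.39,0,0.39,1],[0,0,0,-0.75,0,0.8,1],[0,0,0,-1.1,0,1.23,1],[0,0,0,-1.45,0,1.66,1],[0,0,0,-1.77,0,2.1,1]])

```text
time: 8.08
position: [0.5303, -0.0031, 0.2258]
ee_rot: [3.142, 0.785, 1.396]
ft_force: [-0.0, 0.2, -0.1]
grip_width: 0.0
```

```bash
python3 - <<'E'
from h import *
np.set_printoptions(precision=4,suppress=True)
s=env.observe();print(s["time"],s["position"],s["ee_rot"],s["ft_force"],s["q"])
a=env.snapshot("side");c=env.snapshot("scene")
cv2.imwrite("pics/k.png",np.hstack([cv2.resize(c[130:290,250:463],(400,300)),cv2.resize(a[120:360,150:470],(400,300))]))
E
```

```text
8.0833 [ 0.5303 -0.0031  0.2258] [3.1416 0.7854 1.3963] [-0.0474  0.1756 -0.0961] [ 0.2804  0.2632  1.3679 -0.7198  1.8416  0.3748]
```

View pics/k.png

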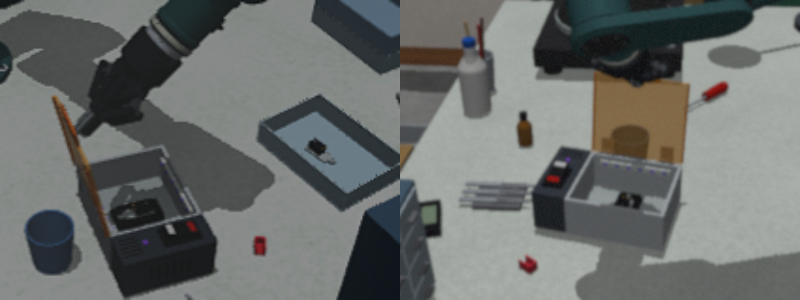

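The lid is leaning past upright. I'll follow it a few more degrees, slowly, then withdraw along the finger axis.

>>> step_arm(deltas=[[0,0,0,-0.3,0,0.45,1],[0,0,0,-0.6,0,0.93,1],[0,0,0,-0.88,0,1.4,1],[0,0,0,-1.14,0,1.9,1],[0,0,0,-1.14,0,1.9,1]])

```text
time: 8.6
position: [0.5262, -0.0247, 0.2202]
ee_rot: [-3.141, 0.786, 1.396]
ft_force: [0.6, 0.1, 0.1]
grip_width: -0.001
```

>>> step_arm(deltas=[[0,0,0,0,0,-1,1],[0,0,0,0,0,-3,1],[0,0,0,0,0,-6,1],[0,0,0,0,0,-9,1],[0,0,0,0,0,-12,1]])

```text
time: 9.02
position: [0.5414, 0.0612, 0.3069]
ee_rot: [3.141, 0.785, 1.396]
ft_force: [0.3, -0.5, 0.8]
grip_width: 0.001
```

>>> step_arm(deltas=[[0,0,0,0,0,-2,1],[0,0,0,0,0,-4,1],[0,0,0,0,0,-6,1],[0,0,0,0,0,-6,1],[0,0,0,0,0,-6,1]])

```text
time: 9.43
position: [0.5491, 0.1027, 0.3486]
ee_rot: [3.139, 0.784, 1.396]
ft_force: [0.1, 0.3, -0.2]
grip_width: -0.003
```

```bash
python3 - <<'E'
from h import *
np.set_printoptions(precision=4,suppress=True)
s=env.observe();print(s["time"],s["position"],s["ft_force"],np.abs(s["dq"]).max())
a=env.snapshot("side");c=env.snapshot("scene")
cv2.imwrite("pics/l.png",np.hstack([cv2.resize(c[130:290,250:463],(400,300)),cv2.resize(a[120:360,150:470],(400,300))]))
# bystander drift against first pictures
for n,im,f in(("scene",c,"scene0"),("side",a,"side0")):
    for lo,hi in(((172,140,70),(179,255,255)),((100,100,30),(118,255,120))):
        for k in(im,cv2.imread(f"pics/{f}.png")): print(n,sorted([b[1] for b in blobs(k,lo,hi,30)[1]])[:8])
E
```

```text
9.4333 [0.5491 0.1027 0.3486] [ 0.077   0.2676 -0.2315] 0.05981312114093815
scene [[388.0, 260.5]]
scene [[388.0, 260.6]]
scene [[77.6, 107.0], [108.1, 101.7], [139.9, 4.4], [261.1, 373.5], [276.4, 252.6], [413.1, 422.4], [505.8, 237.3]]
scene [[77.6, 107.0], [108.1, 101.8], [139.9, 4.4], [261.1, 373.5], [276.8, 252.5], [413.1, 422.4], [505.8, 237.3]]
side [[252.8, 331.7]]
side [[252.6, 331.7]]
side [[204.8, 154.6]]
side [[204.8, 154.4], [334.0, 231.7]]
```

View pics/l.png

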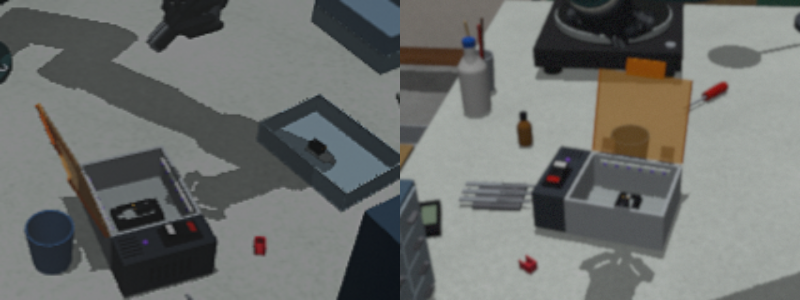

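The lid stands leaning back with the lip at about (347,174) in the side view, the hand is clear, and the bystanders are within half a pixel. One last angle check from the lip, then I'll hand in.

```bash
python3 - <<'E'
from h import *
o=np.array([.18,.984,0]);y=np.array([.984,-.18,0]);P=np.array([.566,.188,.081]);H=P-.175*o
e,d=ray("side",[(346.8,169)])  # outer lip edge; find angle whose lip point projects nearest to the ray
d=d[0]/np.linalg.norm(d[0])
t=np.linspace(1.3,2.1,161);Q=H+.175*(np.cos(t)[:,None]*o+np.sin(t)[:,None]*np.array([0,0,1]))
r=Q-e;k=np.linalg.norm(r-(r@d)[:,None]*d,axis=1);print("lid",t[k.argmin()],k.min())
print(env.job_done())
E
```

```text
lid 2.065 0.0005043106507892002
the job is handed in; nothing more can be done
None
```

The lamp is switched off, the lid is resting open on its stop, and I have handed the job in. Total robot time was about 9.6 s.

- **Rocker:** with the lid still shut, I pressed the red end with the closed fingertips. It stopped hard at z ≈ 0.095 m, against 0.094 m expected, at about 15 N. Pictures afterwards showed the red end down and still down at the end.
- **Lid:** I raised it by its lip with the finger tilted 45°, at about 3° per 1/12 s. I followed it past upright to about 108°, more slowly near the top, then drew the hand straight back. The last pictures show it leaning back by itself with the hand well clear.
- **Lid angle:** my rough estimate from one view was 2.07 rad, slightly beyond the 1.95 stop. That disagrees by about 0.1 rad. I put it down to measurement error, since the lid cannot pass its stop.
- **Everything else:** the stylus guard and cup are within about half a pixel of their starting positions. The cup could only be compared in the scene view. By eye, the box, headshell and tray are unmoved. Forces while lifting the lid stayed around 2 N or less.

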